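Feel out the free play of a damper lever and centre it

ROBOT

A 6-joint arm with a two-finger parallel gripper is mounted at the origin on a cart in front of the work surface, level with it; the furniture and walls round the work are solid. World frame = base frame: x ahead of the robot, y to its left, z up, the work surface at z = 0. Lengths are in m, angles in rad, forces in N, time in s.
With the tool pointing down it reaches from about 0.275 to 1 m from the base axis. Payload 8.4 kg.
Tool frame: the origin (TCP) lies at the centre of the arm's flange, where the gripper is bolted on; the fingertips stand 173 mm ahead of it and the grasp point (between the pads) lies 155 mm ahead of it; z points along the fingers, y is the direction in which the jaws open and shut (so a half turn about z gives the same grasp; the last joint's range is limited). The gripper opens to 85 mm and grips with 20 to 120 N. Pads are 22 mm wide; open, the fingers measure 114 mm over their backs; the gripper's body (76 mm by 85 mm) begins 54 mm behind the grasp point. The pads swing forward as they close: fully open they stand 13 mm farther back than shut.
Start: joints at [1.111, 0.353, 1.633, -0, 1.155, -0.002], TCP at [0.276, 0.561, 0.405] pointing down, gripper open.
Joint ranges: [-2.63, 2.63], [-0.92, 2.1], [0.06, 2.66], [-1.3, 4.44], [0, 2.69], [-3.02, 3.02]. Speed limits (rad/s): [2.22, 2.22, 2.79, 3.14, 3.14, 3.14].

INTERFACE

Orientations are given as a unit quaternion [x, y, z, w].
In Python, from plant import arm gives the robot as it stands.
- The arm moves only by the shell command python3 -m jog 'ROWS' [FORCE]. ROWS is a JSON object of lists of equal length, an entry for each row: "turn": the turn, a rotation vector about the tool's x, y, z in degrees, a list of three; "delta_pos": the shift along the tool's x, y, z in m, a list of three; "hand": the closure, from 0 (fully open) to 1 (shut). In form: {"turn": [[ax, ay, az], ...], "delta_pos": [[x, y, z], ...], "hand": [hand, ...]}. A call has 1 to 20 rows; each row is the pose to reach, as a shift and turn from the pose commanded when the call began, along the tool's axes at that moment; what a row does not reach only later rows make up. A row lasts 1/12 s, in which the tool goes at most 41.7 mm and 7.16 degrees, less where a joint would pass 70% of its speed; a pose out of reach is approached as far as the arm can. A call with a gripper value outside its range is refused whole. The fingers move at their own pace and stop on an object; FORCE is the grip in N (left out, the last holds). Time passes only in rows, so rows that repeat a pose let the fingers close. It gives the time, the measured TCP pose, the force and the opening at its end, in the units of the state.
- arm.state(): the state, without advancing time (a new reading comes with each control period).
- arm.snapshot(name): name is "side" or "top" or "wrist"; returns a dict with "color" (384x512x3 uint8, red, green, blue), "fx", "fy", "cx", "cy" (pixels), "origin" and "rotation" of the camera in the world. Camera axes: x right, y down, z forward; pixel columns grow to the right and rows downward; lengths in m; the calibration is good to about 2 mm. A picture is of the moment at which its call begins. There is no depth.
- arm.hand_in(): hands the job in, once; it reports no verdict.
Trained networks look in a picture, given as the dict that the camera call returned (one of the last four; its "shot" number tells which), for a name from the list of things; names that differ only in an ending like _2 or _b are one class to them, and where a whole thing is asked for, a point or a joint stands for the part that bears it (a point fixed in the world has none). Each returns a list of dicts, best first, with "p" (0 to 1); they miss things now and then, are a little off and sometimes report something else, mostly with a low value. They report only what shows in the picture. A call takes as long as a camera call. They do not tell look-alikes from the thing itself.
- arm.look_for(query, picture): "xyz" ([x, y, z] in m, in world coordinates, good to about 4 mm: the middle of the surface that is visible of it).
The state is a dict: "time": time; "joints": joint angles; "dq": joint speeds; "joint_torque": joint torques, N m; "tool_pos": TCP position; "eef_rot": TCP orientation; "wrist_force": force on the tool from outside, world axes, zero at the start; "wrist_torque": the same for the moment, N m; "grip_width": opening from 0.0 (shut) to 1.0 (fully open).
Only numpy, scipy, OpenCV 4.12 (cv2) and the standard library are available. Lean on these libraries where they do the work, as an engineer would, in place of code of your own. Each camera call takes 0.05 s, during which the arm holds its last target. There are 200 camera calls.

TASK

The hand lever of the kiln damper has some free play on its shaft. Swing it anticlockwise (seen from above) until you feel it begin to stiffen, then clockwise until it stiffens on that side too, without forcing it past either point, and leave it let go and at rest halfway between the two. Do not disturb the two ceramic tubes and the ring gauge beside it.

Things in the scene. Friction and masses are not known exactly. Their poses are not given: they have to be found in the camera images.
- damper: grey cast damper head fixed to the bench: round flange 110 mm across and 9 mm thick, round housing above it to 45 mm high. Origin at the centre of its underside, on the lever's axis; z up. Its yaw tells nothing of where the lever's free play lies.
- pivot (a point): point on the lever's vertical turning axis, 56 mm above the bench. The free play is 35 to 55 degrees wide; where it lies differs each time and no measured pose shows it: it must be felt. The lever starts anywhere in it, maybe close to an end.
- lever: flat steel hand lever on the damper head, turning about the vertical axis through its origin (on the axis at bench height, z up; anticlockwise from above is positive). The bar (18 mm wide, 8 mm thick, top 60 mm above the bench) points along its own -x to the knob 100 mm out; a nut on the axis rises to 73 mm. It turns lightly (0.6 N at the knob) in its free play and stays where it is left.
- knob (a point): grip point on the axis of the upright round black knob at the lever's end (spins freely; 24 mm across, 64 to 106 mm above bench), 85 mm up, 100 mm from the turning axis. Past either end of the free play the lever turns on but stiffens as a spring: each 10 mm at the knob adds 5 N, from zero; let go, it springs back. 4 N there is plainly stiff; over 10 N is forcing it.
- tube_a: upright plain ceramic tube, 21 mm across, 31 mm tall, standing loose beside the damper head; origin at the centre of its underside
- tube_b: a second such tube, 21 mm across, 31 mm tall; origin at the centre of its underside
- ring: steel ring gauge, 41 mm across, 12 mm thick, lying loose on the other side of the damper head; origin at the centre of its underside
Things that resemble listed ones, but are neither listed nor needed, are in the scene too. Several things have the shape of the damper; the one meant has the colours described above.

How it is judged:
On the way, in this order (a step that is already met when the one before it is completed fails the run):
1. the lever has been swung anticlockwise into the stiff part (at least about 2 degrees past the end of its free play) (distance between shaft_mark and seat_ccw below 0.022394 m), for 0.1 s.
2. then clockwise into the stiff part on the other side (at least about 2 degrees past the end of its free play) (distance between shaft_mark and seat_cw below 0.022394 m), for 0.1 s.
At the end, for the whole second after the job is handed in: The lever stands at rest, let go, within 0.085 rad (about 5 degrees, 8 mm at the knob) of the middle of its free play; both tubes and the ring gauge are within 10 mm of where they started (distance between lever_mark and shaft_mark below 0.002549 m and angular speed of lever below 0.05 rad/s and distance of each of tube_a, tube_b, ring from where it was at the start of the episode below 0.01 m); the robot touches nothing.
It fails at once if the lever is forced: taken more than 0.24 rad (about 14 degrees, 12 N at the knob) past an end of its free play (distance between shaft_mark and seat_ccw below 0.016581 m or distance between shaft_mark and seat_cw below 0.016581 m).
It fails at once if a tube or the ring gauge is pushed away or knocked over (distance of any of tube_a, tube_b, ring from where it was at the start of the episode above 0.01 m or angle between any of tube_a, tube_b's own z axis and vertical above 0.3 rad).
It also fails if it takes over 64 s, if anything falls off the work surface, if the arm or the gripper's body presses on something with over 40 N, if the wrist force passes 120 N, or if a joint passes its speed limit or range.

## Working session

There is one attempt and no reset: what is moved stays moved. The work goes in short steps, Python scripts to look and compute and a shell command to move; the robot and the scene stay as the last step left them, time stands still between calls to the robot, and variables do not carry over. Pictures are saved under pics/ and viewed, about 8 in all and at most 12, crops included, and the job is handed in when it is done.

```bash
mkdir -p pics; python3 - <<'E'
from plant import arm
import cv2, numpy as np
s=arm.state(); print({k:np.round(v,3).tolist() for k,v in s.items()})
ims=[]
for n in ("top","side"):
    p=arm.snapshot(n); ims.append(p["color"]); print(n,p["fx"],p["fy"],p["cx"],p["cy"],np.round(p["origin"],3),np.round(p["rotation"],3).tolist())
    for q in ("damper","lever","knob","tube_a","ring"):
        print(q,[(np.round(d["xyz"],3).tolist(),round(d["p"],2)) for d in arm.look_for(q,p)])
    cv2.imwrite(f"pics/{n}0.png",cv2.resize(p["color"][:,:,::-1],(800,600),interpolation=cv2.INTER_CUBIC))
E
```

```text
{'time': 0.0, 'joints': [1.111, 0.354, 1.634, 0.0, 1.155, -0.002], 'dq': [0.0, 0.001, -0.001, 0.001, 0.001, -0.0], 'joint_torque': [0.004, -60.522, -34.207, 0.0, 0.009, 0.0], 'tool_pos': [0.276, 0.56, 0.404], 'eef_rot': [0.227, 0.974, -0.001, -0.0], 'wrist_force': [-0.267, 0.222, 0.064], 'wrist_torque': [0.04, 0.023, -0.03], 'grip_width': 1.002}
top 398.7069207113123 398.7069207113123 252.7009038933649 190.4911015527262 [ 0.389 -0.094  0.931] [0.707, -0.704, 0.054, -0.036]
damper [([0.502, 0.044, 0.046], 0.84), ([0.537, -0.186, 0.047], 0.72), ([0.51, -0.196, 0.066], 0.15)]
lever [([0.462, 0.045, 0.062], 0.87)]
knob [([0.473, 0.048, 0.061], 0.85), ([0.51, -0.196, 0.065], 0.61)]
tube_a [([0.52, -0.101, 0.029], 0.63)]
ring [([0.551, -0.302, 0.014], 0.5)]
side 491.9635069294424 491.9635069294424 250.68669900775643 183.79346870813163 [0.099 0.567 0.598] [-0.243, 0.842, -0.46, 0.14]
damper [([0.526, -0.179, 0.043], 0.9), ([0.494, 0.061, 0.045], 0.66)]
lever [([0.449, 0.055, 0.059], 0.87), ([0.482, -0.19, 0.061], 0.75)]
knob [([0.48, -0.189, 0.058], 0.93), ([0.442, 0.052, 0.066], 0.83)]
tube_a [([0.52, -0.1, 0.025], 0.6), ([0.476, -0.076, 0.021], 0.43)]
ring [([0.55, -0.296, 0.009], 0.73)]
```

View pics/top0.png

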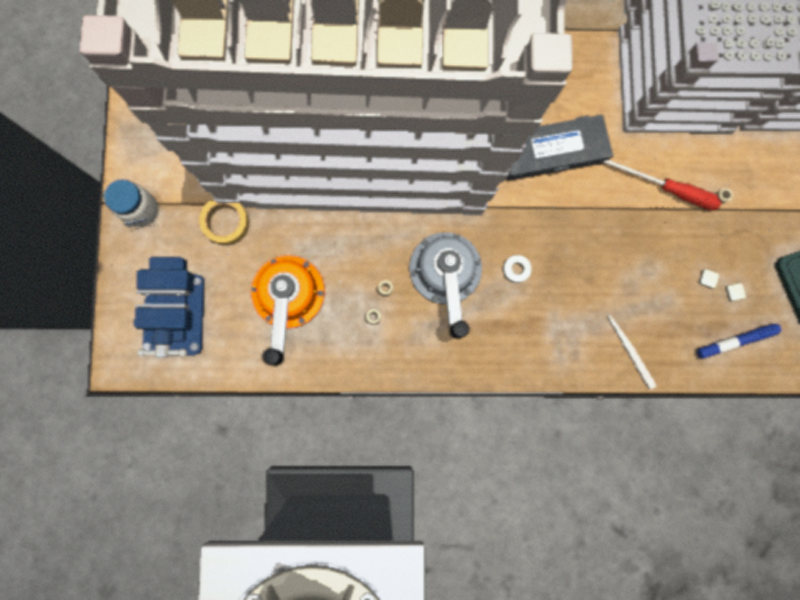

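View pics/side0.png

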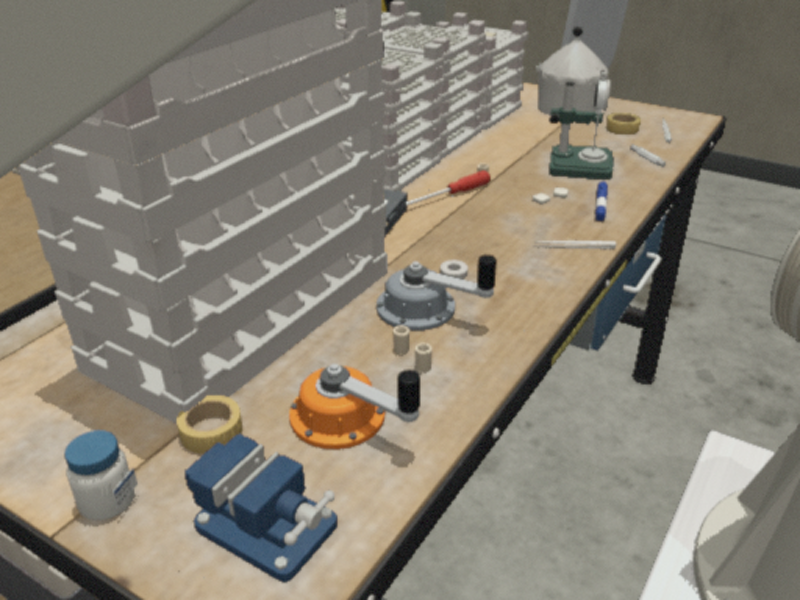

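The top view (800x600) shows the orange look-alike damper at (287,290), with its knob at (272,356). The grey damper is at (447,265), with its nut at (449,261) and knob at (459,328). The tubes are at (385,287) and (373,316), the white ring is at (517,268), and the tall rack stands behind. In the side view the grey damper is at (415,295), with its knob at (487,272), and the orange one is at (337,405).

Candidates are orange (287,290) and grey (447,265). I choose grey by the description and will check it in one close crop.

```bash
cat > h.py <<'E'
from plant import arm
import cv2, numpy as np
from scipy.spatial.transform import Rotation as R
def rot(p):
    r=np.array(p["rotation"]); return R.from_quat(r).as_matrix() if r.size==4 else r.reshape(3,3)
def proj(p,X):
    c=rot(p).T@(np.array(X)-p["origin"]); return np.array([p["fx"]*c[0]/c[2]+p["cx"],p["fy"]*c[1]/c[2]+p["cy"]])
def ray(p,u,v,z):
    d=rot(p)@[(u-p["cx"])/p["fx"],(v-p["cy"])/p["fy"],1]; o=np.array(p["origin"]); return o+d*(z-o[2])/d[2]
E
python3 - <<'E'
from h import *
p=arm.snapshot("top"); s=512/800
for n,u,v,z in (("nut",449,261,.073),("knob",459,328,.106),("flange",446,268,.009),("ta",385,287,.031),("tb",373,316,.031),("ring",517,268,.012),("rackfront",430,210,0)):
    print(n,np.round(ray(p,u*s,v*s,z),3))
q=arm.snapshot("side")
a=p["color"][130:230,220:350]; b=q["color"][150:250,225:325]
cv2.imwrite("pics/crop.png",np.hstack([cv2.resize(a,(520,400),interpolation=2),np.zeros((400,0,3),np.uint8),cv2.resize(b,(280,280),interpolation=2).repeat(1,0) if 0 else cv2.resize(b,(280,400),interpolation=2)])[:,:,::-1])
print(R.from_quat(arm.state()["eef_rot"]).as_matrix().round(3))
for pic,sc in ((p,"top"),(q,"side")):
    for X in ((.537,-.19,.073),(.45,-.2,.106)): print(sc,X,proj(pic,X).round(1))
E
```

```text
nut [ 0.551 -0.191  0.073]
knob [ 0.454 -0.2    0.106]
flange [ 0.552 -0.194  0.009]
ta [ 0.519 -0.102  0.031]
tb [ 0.477 -0.085  0.031]
ring [ 0.552 -0.301  0.012]
rackfront [ 0.644 -0.171  0.   ]
[[-0.897  0.442  0.   ]
 [ 0.442  0.897  0.   ]
 [ 0.     0.    -1.   ]]
top (0.537, -0.19, 0.073) [286.8 173.2]
top (0.45, -0.2, 0.106) [293.7 211.9]
side (0.537, -0.19, 0.073) [272.3 170.8]
side (0.45, -0.2, 0.106) [313.2 166. ]
```

View pics/crop.png

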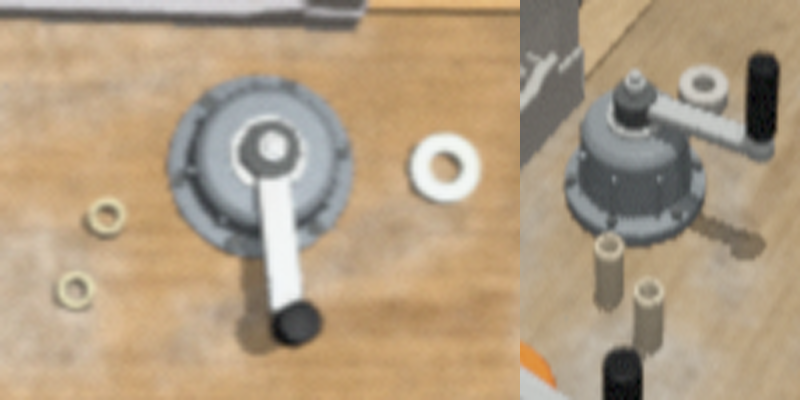

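The crop confirms the grey head, with its nut at (270,148), knob at (298,322), tubes at (105,216) and (75,290), and ring at (445,168). The pivot is at about (0.551,-0.191) and the knob at (0.453,-0.200). Now I'll move above the knob.

```bash
python3 -m jog '{"turn":[[0,0,-26.2],[0,0,-26.2],[0,0,-26.2],[0,0,-26.2],[0,0,-26.2],[0,0,-26.2],[0,0,-26.2],[0,0,-26.2],[0,0,-26.2],[0,0,-26.2],[0,0,-26.2],[0,0,-26.2],[0,0,-26.2],[0,0,-26.2],[0,0,-26.2],[0,0,-26.2],[0,0,-26.2],[0,0,-26.2],[0,0,-26.2],[0,0,-26.2]],"delta_pos":[[-0.495,-0.604,0.08],[-0.495,-0.604,0.08],[-0.495,-0.604,0.08],[-0.495,-0.604,0.08],[-0.495,-0.604,0.08],[-0.495,-0.604,0.08],[-0.495,-0.604,0.08],[-0.495,-0.604,0.08],[-0.495,-0.604,0.08],[-0.495,-0.604,0.08],[-0.495,-0.604,0.08],[-0.495,-0.604,0.08],[-0.495,-0.604,0.08],[-0.495,-0.604,0.08],[-0.495,-0.604,0.08],[-0.495,-0.604,0.08],[-0.495,-0.604,0.08],[-0.495,-0.604,0.08],[-0.495,-0.604,0.08],[-0.495,-0.604,0.08]],"hand":[0,0,0,0,0,0,0,0,0,0,0,0,0,0,0,0,0,0,0,0]}' 20
python3 - <<'E'
from h import *
s=arm.state(); print({k:np.round(v,3).tolist() for k,v in s.items()})
print(R.from_quat(s["eef_rot"]).as_matrix().round(3))
p=arm.snapshot("wrist")
for X in ((.551,-.191,.073),(.453,-.2,.106)): print(X,proj(p,X).round(1))
print([(np.round(d["xyz"],3).tolist(),round(d["p"],2)) for d in arm.look_for("knob",p)])
cv2.imwrite("pics/wrist1.png",p["color"][:,:,::-1])
E
```

```text
time: 2.37
tool_pos: [0.4547, -0.205, 0.3246]
eef_rot: [0.002, 1.0, -0.001, 0.001]
wrist_force: [-0.1, -0.1, -0.2]
grip_width: 1.002
{'time': 2.367, 'joints': [-0.426, 0.256, 1.976, -0.002, 0.907, -1.992], 'dq': [0.07, -0.042, 0.066, 0.032, 0.026, 0.091], 'joint_torque': [-2.363, -45.841, -27.455, -0.222, 0.206, -1.019], 'tool_pos': [0.455, -0.205, 0.325], 'eef_rot': [0.002, 1.0, -0.001, 0.001], 'wrist_force': [-0.123, -0.089, -0.247], 'wrist_torque': [0.041, 0.005, 0.036], 'grip_width': 1.002}
[[-1.     0.004  0.002]
 [ 0.004  1.    -0.002]
 [-0.002 -0.002 -1.   ]]
(0.551, -0.191, 0.073) [278.9 327.7]
(0.453, -0.2, 0.106) [268.5 219.9]
[([0.504, -0.202, 0.064], 0.89)]
```

View pics/wrist1.png

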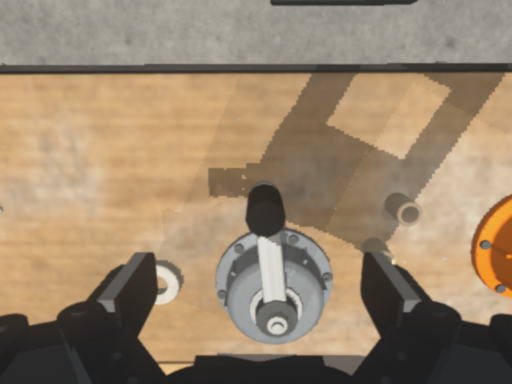

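The wrist view shows the nut at (277,326) and the knob top at (266,218). Both fall within 2 px of where my estimates project. I'll descend, then grip.

```bash
python3 -m jog '{"turn":[[0,0,0],[0,0,0],[0,0,0],[0,0,0],[0,0,0],[0,0,0],[0,0,0],[0,0,0]],"delta_pos":[[0,0,0],[0,0,0.02],[0,0,0.04],[0,0,0.06],[0,0,0.075],[0,0,0.082],[0,0,0.083],[0,0,0.083]],"hand":[0,0,0,0,0,0,0,0]}' 20
python3 -m jog '{"turn":[[0,0,0],[0,0,0],[0,0,0],[0,0,0],[0,0,0],[0,0,0],[0,0,0],[0,0,0],[0,0,0],[0,0,0]],"delta_pos":[[0,0,0],[0,0,0],[0,0,0],[0,0,0],[0,0,0],[0,0,0],[0,0,0],[0,0,0],[0,0,0],[0,0,0]],"hand":[0.2,0.3,0.4,0.5,0.6,0.7,0.8,0.8,0.8,0.8]}' 20
python3 - <<'E'
from h import *
for n in ("top","side"):
    p=arm.snapshot(n)
    a=p["color"][120:250,200:370]; cv2.imwrite(f"pics/{n}2.png",cv2.resize(a,(680,520),interpolation=2)[:,:,::-1])
E
```

```text
time: 3.13
tool_pos: [0.4534, -0.1992, 0.2419]
eef_rot: [-0.0, 1.0, 0.0, -0.0]
wrist_force: [-0.2, 0.0, 0.1]
grip_width: 1.001
time: 3.97
tool_pos: [0.4533, -0.2, 0.2418]
eef_rot: [0.0, 1.0, -0.0, 0.0]
wrist_force: [-1.2, -1.3, 3.5]
grip_width: 0.276
```

View pics/side2.png

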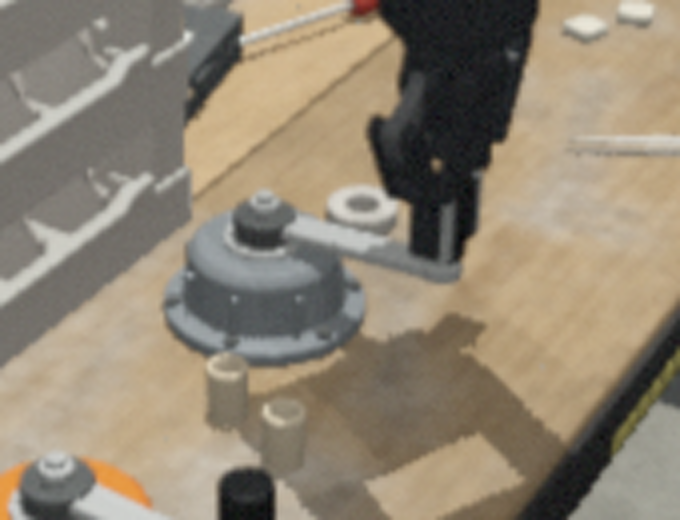

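The pads close on the knob (23.5 mm opening) above the bar, clear of the tubes and the ring. Next I'll work out the arc increments.

```bash
python3 - <<'E'
import numpy as np
f=lambda a:np.array([100*np.cos(np.radians(a)),-100*np.sin(np.radians(a))])
for a in range(-55,68,3): print(a,"->",a+3,"ccw tool x,y mm",(f(a+3)-f(a)).round(1))
E
```

```text
-55 -> -52 ccw tool x,y mm [ 4.2 -3.1]
-52 -> -49 ccw tool x,y mm [ 4.  -3.3]
-49 -> -46 ccw tool x,y mm [ 3.9 -3.5]
-46 -> -43 ccw tool x,y mm [ 3.7 -3.7]
-43 -> -40 ccw tool x,y mm [ 3.5 -3.9]
-40 -> -37 ccw tool x,y mm [ 3.3 -4.1]
-37 -> -34 ccw tool x,y mm [ 3.  -4.3]
-34 -> -31 ccw tool x,y mm [ 2.8 -4.4]
-31 -> -28 ccw tool x,y mm [ 2.6 -4.6]
-28 -> -25 ccw tool x,y mm [ 2.3 -4.7]
-25 -> -22 ccw tool x,y mm [ 2.1 -4.8]
-22 -> -19 ccw tool x,y mm [ 1.8 -4.9]
-19 -> -16 ccw tool x,y mm [ 1.6 -5. ]
-16 -> -13 ccw tool x,y mm [ 1.3 -5.1]
-13 -> -10 ccw tool x,y mm [ 1.  -5.1]
-10 -> -7 ccw tool x,y mm [ 0.8 -5.2]
-7 -> -4 ccw tool x,y mm [ 0.5 -5.2]
-4 -> -1 ccw tool x,y mm [ 0.2 -5.2]
-1 -> 2 ccw tool x,y mm [-0.  -5.2]
2 -> 5 ccw tool x,y mm [-0.3 -5.2]
5 -> 8 ccw tool x,y mm [-0.6 -5.2]
8 -> 11 ccw tool x,y mm [-0.9 -5.2]
11 -> 14 ccw tool x,y mm [-1.1 -5.1]
14 -> 17 ccw tool x,y mm [-1.4 -5. ]
17 -> 20 ccw tool x,y mm [-1.7 -5. ]
20 -> 23 ccw tool x,y mm [-1.9 -4.9]
23 -> 26 ccw tool x,y mm [-2.2 -4.8]
26 -> 29 ccw tool x,y mm [-2.4 -4.6]
29 -> 32 ccw tool x,y mm [-2.7 -4.5]
32 -> 35 ccw tool x,y mm [-2.9 -4.4]
35 -> 38 ccw tool x,y mm [-3.1 -4.2]
38 -> 41 ccw tool x,y mm [-3.3 -4. ]
41 -> 44 ccw tool x,y mm [-3.5 -3.9]
44 -> 47 ccw tool x,y mm [-3.7 -3.7]
47 -> 50 ccw tool x,y mm [-3.9 -3.5]
50 -> 53 ccw tool x,y mm [-4.1 -3.3]
53 -> 56 ccw tool x,y mm [-4.3 -3. ]
56 -> 59 ccw tool x,y mm [-4.4 -2.8]
59 -> 62 ccw tool x,y mm [-4.6 -2.6]
62 -> 65 ccw tool x,y mm [-4.7 -2.3]
65 -> 68 ccw tool x,y mm [-4.8 -2.1]
```

```bash
python3 -m jog '{"turn":[[0,0,0],[0,0,0],[0,0,0],[0,0,0]],"delta_pos":[[-0.0003,-0.0025,0],[-0.0006,-0.0052,0],[-0.0006,-0.0052,0],[-0.0006,-0.0052,0]],"hand":[0.8,0.8,0.8,0.8]}' 20
python3 -m jog '{"turn":[[0,0,0],[0,0,0],[0,0,0],[0,0,0]],"delta_pos":[[-0.0004,-0.0025,0],[-0.0009,-0.0051,0],[-0.0009,-0.0051,0],[-0.0009,-0.0051,0]],"hand":[0.8,0.8,0.8,0.8]}' 20
```

```text
time: 4.4
tool_pos: [0.4539, -0.2053, 0.2417]
eef_rot: [0.0, 1.0, 0.0, -0.0]
wrist_force: [-1.3, -0.3, 4.2]
grip_width: 0.273
time: 4.73
tool_pos: [0.4547, -0.2105, 0.2417]
eef_rot: [0.0, 1.0, 0.0, -0.0]
wrist_force: [-1.4, 0.6, 4.8]
grip_width: 0.276
```

```bash
python3 -m jog '{"turn":[[0,0,0],[0,0,0],[0,0,0],[0,0,0]],"delta_pos":[[-0.0005,-0.0025,0],[-0.0011,-0.0051,0],[-0.0011,-0.0051,0],[-0.0011,-0.0051,0]],"hand":[0.8,0.8,0.8,0.8]}' 20
python3 -m jog '{"turn":[[0,0,0],[0,0,0],[0,0,0],[0,0,0]],"delta_pos":[[-0.0007,-0.0025,0],[-0.0014,-0.005,0],[-0.0014,-0.005,0],[-0.0014,-0.005,0]],"hand":[0.8,0.8,0.8,0.8]}' 20
```

```text
time: 5.07
tool_pos: [0.4558, -0.2156, 0.2417]
eef_rot: [0.0, 1.0, -0.0, -0.0]
wrist_force: [-2.2, -0.6, 6.0]
grip_width: 0.272
time: 5.4
tool_pos: [0.4572, -0.2206, 0.2417]
eef_rot: [0.0, 1.0, -0.0, -0.0]
wrist_force: [-2.7, -0.4, 5.0]
grip_width: 0.271
```

```bash
python3 -m jog '{"turn":[[0,0,0],[0,0,0],[0,0,0],[0,0,0]],"delta_pos":[[-0.0008,-0.0025,0],[-0.0017,-0.005,0],[-0.0017,-0.005,0],[-0.0017,-0.005,0]],"hand":[0.71,0.71,0.71,0.71]}' 20
python3 -m jog '{"turn":[[0,0,0],[0,0,0],[0,0,0],[0,0,0]],"delta_pos":[[-0.0009,-0.0024,0],[-0.0018,-0.0049,0],[-0.0018,-0.0049,0],[-0.0018,-0.0049,0]],"hand":[0.71,0.71,0.71,0.71]}' 20
```

```text
time: 5.73
tool_pos: [0.4592, -0.2255, 0.2415]
eef_rot: [0.0, 1.0, -0.0, 0.0]
wrist_force: [0.9, -0.2, -0.3]
grip_width: 0.292
time: 6.07
tool_pos: [0.4609, -0.2304, 0.2416]
eef_rot: [0.0, 1.0, -0.0, 0.0]
wrist_force: [-0.8, 0.6, -0.4]
grip_width: 0.29
```

The loosened cage gives clean forces, with friction only. Continuing.

```bash
python3 -m jog '{"turn":[[0,0,0],[0,0,0],[0,0,0],[0,0,0]],"delta_pos":[[-0.0011,-0.0024,0],[-0.0022,-0.0048,0],[-0.0022,-0.0048,0],[-0.0022,-0.0048,0]],"hand":[0.71,0.71,0.71,0.71]}' 20
python3 -m jog '{"turn":[[0,0,0],[0,0,0],[0,0,0],[0,0,0]],"delta_pos":[[-0.0012,-0.0023,0],[-0.0024,-0.0046,0],[-0.0024,-0.0046,0],[-0.0024,-0.0046,0]],"hand":[0.71,0.71,0.71,0.71]}' 20
```

```text
time: 6.4
tool_pos: [0.463, -0.2351, 0.2416]
eef_rot: [0.0, 1.0, 0.0, -0.0]
wrist_force: [-0.7, 3.0, -0.2]
grip_width: 0.291
time: 6.73
tool_pos: [0.4654, -0.2395, 0.2416]
eef_rot: [0.0, 1.0, 0.0, -0.0]
wrist_force: [0.2, 4.2, -1.1]
grip_width: 0.289
```

```bash
cat > m.py <<'E'
from h import *
P=np.array([.5525,-.191]); A=[]
for i in range(8):
    arm.snapshot("top"); s=arm.state(); A.append([*s["tool_pos"][:2],*s["wrist_force"],s["grip_width"]])
A=np.array(A); m=A.mean(0); d=P-m[:2]; ph=np.arctan2(d[1],d[0])
print("t",s["time"],"pos",m[:2].round(4),"F",m[2:5].round(2),"sd",A[:,2:5].std(0).round(2),"phi",np.degrees(ph).round(2),"r",np.hypot(*d).round(4),"Ft_ccw",(m[2]*np.sin(ph)-m[3]*np.cos(ph)).round(2),"w",m[5].round(3))
E
python3 m.py
python3 -m jog '{"turn":[[0,0,0],[0,0,0],[0,0,0],[0,0,0]],"delta_pos":[[-0.0008,-0.0015,0],[-0.0017,-0.003,0],[-0.0017,-0.003,0],[-0.0017,-0.003,0]],"hand":[0.71,0.71,0.71,0.71]}' 20
python3 m.py
```

```text
t 7.1333 pos [ 0.4653 -0.2395] F [ 0.16  4.37 -1.27] sd [0.65 0.5  0.64] phi 29.1 r 0.0997 Ft_ccw -3.74 w 0.29
time: 7.47
tool_pos: [0.4669, -0.2424, 0.2416]
eef_rot: [0.0, 1.0, 0.0, -0.0]
wrist_force: [-0.0, 6.4, -1.0]
grip_width: 0.291
t 7.8667 pos [ 0.4669 -0.2424] F [ 0.01  6.05 -0.87] sd [0.39 0.44 0.38] phi 30.98 r 0.0998 Ft_ccw -5.18 w 0.289
```

The anticlockwise end is at about φ = 25.6° (readings at 29.1° and 31.0° agree), and 5° past it is well into the stiff part. Since the play is at least 35° wide, the clockwise end can't come before φ ≈ -9.4°, so I can swing freely to -4°.

```bash
python3 -m jog '{"turn":[[0,0,0],[0,0,0],[0,0,0],[0,0,0],[0,0,0],[0,0,0],[0,0,0],[0,0,0],[0,0,0],[0,0,0],[0,0,0],[0,0,0],[0,0,0],[0,0,0]],"delta_pos":[[0.0026,0.0046,0],[0.0049,0.0092,0],[0.007,0.014,0],[0.0088,0.0189,0],[0.0104,0.0239,0],[0.0117,0.029,0],[0.0128,0.0341,0],[0.0135,0.0393,0],[0.014,0.0445,0],[0.0143,0.0498,0],[0.0142,0.055,0],[0.014,0.0585,0],[0.014,0.0585,0],[0.014,0.0585,0]],"hand":[0.71,0.71,0.71,0.71,0.71,0.71,0.71,0.71,0.71,0.71,0.71,0.71,0.71,0.71]}' 20
python3 m.py
```

```text
time: 9.03
tool_pos: [0.4532, -0.1839, 0.2417]
eef_rot: [0.0, 1.0, -0.0, 0.0]
wrist_force: [-0.4, -0.8, 0.0]
grip_width: 0.291
t 9.4333 pos [ 0.4532 -0.1842] F [ 0.31 -0.04  0.08] sd [0.3  0.24 0.35] phi -3.89 r 0.0996 Ft_ccw 0.02 w 0.29
```

```bash
python3 -m jog '{"turn":[[0,0,0],[0,0,0],[0,0,0],[0,0,0]],"delta_pos":[[-0.0005,0.0052,0],[-0.0013,0.0104,0],[-0.0013,0.0104,0],[-0.0013,0.0104,0]],"hand":[0.71,0.71,0.71,0.71]}' 20
python3 -m jog '{"turn":[[0,0,0],[0,0,0],[0,0,0],[0,0,0]],"delta_pos":[[-0.0005,0.0025,0],[-0.001,0.0051,0],[-0.001,0.0051,0],[-0.001,0.0051,0]],"hand":[0.71,0.71,0.71,0.71]}' 20
python3 -m jog '{"turn":[[0,0,0],[0,0,0],[0,0,0],[0,0,0]],"delta_pos":[[-0.0006,0.0025,0],[-0.0013,0.0051,0],[-0.0013,0.0051,0],[-0.0013,0.0051,0]],"hand":[0.71,0.71,0.71,0.71]}' 20
python3 m.py
```

```text
time: 9.77
tool_pos: [0.4545, -0.1733, 0.2417]
eef_rot: [-0.0, 1.0, 0.0, -0.0]
wrist_force: [-0.3, -0.9, -0.4]
grip_width: 0.291
time: 10.1
tool_pos: [0.4555, -0.1685, 0.2417]
eef_rot: [0.0, 1.0, 0.0, 0.0]
wrist_force: [0.1, -0.3, -0.4]
grip_width: 0.289
time: 10.43
tool_pos: [0.4568, -0.1634, 0.2417]
eef_rot: [0.0, 1.0, 0.0, -0.0]
wrist_force: [0.9, -0.2, 0.7]
grip_width: 0.294
t 10.8333 pos [ 0.4567 -0.1636] F [-0.24 -0.35 -0.17] sd [0.53 0.53 0.25] phi -15.99 r 0.0996 Ft_ccw 0.4 w 0.288
```

Still free at φ = -16°. Continuing clockwise.

```bash
python3 -m jog '{"turn":[[0,0,0],[0,0,0],[0,0,0],[0,0,0]],"delta_pos":[[-0.0008,0.0025,0],[-0.0016,0.005,0],[-0.0016,0.005,0],[-0.0016,0.005,0]],"hand":[0.71,0.71,0.71,0.71]}' 20
python3 -m jog '{"turn":[[0,0,0],[0,0,0],[0,0,0],[0,0,0]],"delta_pos":[[-0.0009,0.0025,0],[-0.0018,0.0049,0],[-0.0018,0.0049,0],[-0.0018,0.0049,0]],"hand":[0.71,0.71,0.71,0.71]}' 20
python3 m.py
```

```text
time: 11.17
tool_pos: [0.4584, -0.1583, 0.2417]
eef_rot: [0.0, 1.0, -0.0, -0.0]
wrist_force: [-0.5, -1.0, 0.3]
grip_width: 0.292
time: 11.5
tool_pos: [0.4602, -0.1535, 0.2417]
eef_rot: [0.0, 1.0, 0.0, 0.0]
wrist_force: [0.2, -1.0, -0.1]
grip_width: 0.292
t 11.9 pos [ 0.4601 -0.1537] F [ 0.23 -0.27 -0.19] sd [0.46 0.82 0.5 ] phi -22.02 r 0.0996 Ft_ccw 0.16 w 0.291
```

```bash
python3 -m jog '{"turn":[[0,0,0],[0,0,0],[0,0,0],[0,0,0]],"delta_pos":[[-0.001,0.0024,0],[-0.0021,0.0048,0],[-0.0021,0.0048,0],[-0.0021,0.0048,0]],"hand":[0.71,0.71,0.71,0.71]}' 20
python3 m.py
python3 -m jog '{"turn":[[0,0,0],[0,0,0],[0,0,0],[0,0,0]],"delta_pos":[[-0.0011,0.0023,0],[-0.0023,0.0047,0],[-0.0023,0.0047,0],[-0.0023,0.0047,0]],"hand":[0.71,0.71,0.71,0.71]}' 20
python3 m.py
```

```text
time: 12.23
tool_pos: [0.4624, -0.1488, 0.2417]
eef_rot: [0.0, 1.0, -0.0, 0.0]
wrist_force: [0.5, -2.3, -1.1]
grip_width: 0.29
t 12.6333 pos [ 0.4623 -0.1489] F [ 0.03 -2.5  -0.65] sd [0.32 0.46 0.54] phi -25.02 r 0.0995 Ft_ccw 2.26 w 0.29
time: 12.97
tool_pos: [0.4647, -0.1441, 0.2417]
eef_rot: [-0.0, 1.0, -0.0, 0.0]
wrist_force: [-0.2, -6.3, -1.6]
grip_width: 0.292
t 13.3667 pos [ 0.4646 -0.1442] F [ 0.13 -4.87 -1.68] sd [0.6  0.44 0.38] phi -28.05 r 0.0995 Ft_ccw 4.24 w 0.291
```

The clockwise end is at about φ = -23.5°, which gives a free play of about 49° and a middle at about +1°. I'll swing back there, slowing at the end, then open.

```bash
python3 -m jog '{"turn":[[0,0,0],[0,0,0],[0,0,0],[0,0,0],[0,0,0],[0,0,0],[0,0,0],[0,0,0],[0,0,0],[0,0,0],[0,0,0],[0,0,0],[0,0,0],[0,0,0]],"delta_pos":[[0.0023,-0.0047,0],[0.0044,-0.0095,0],[0.0063,-0.0144,0],[0.0078,-0.0194,0],[0.0091,-0.0245,0],[0.0102,-0.0296,0],[0.011,-0.0348,0],[0.0114,-0.0385,0],[0.0116,-0.042,0],[0.0117,-0.045,0],[0.0117,-0.047,0],[0.0117,-0.0487,0],[0.0117,-0.0487,0],[0.0117,-0.0487,0]],"hand":[0.71,0.71,0.71,0.71,0.71,0.71,0.71,0.71,0.71,0.71,0.71,0.71,0.71,0.71]}' 20
python3 m.py
python3 -m jog '{"turn":[[0,0,0],[0,0,0],[0,0,0],[0,0,0],[0,0,0],[0,0,0],[0,0,0],[0,0,0],[0,0,0],[0,0,0],[0,0,0],[0,0,0]],"delta_pos":[[0,0,0],[0,0,0],[0,0,0],[0,0,0],[0,0,0],[0,0,0],[0,0,0],[0,0,0],[0,0,0],[0,0,0],[0,0,0],[0,0,0]],"hand":[0.66,0.6,0.5,0.4,0.3,0.2,0.1,0,0,0,0,0]}' 20
python3 -m jog '{"turn":[[0,0,0],[0,0,0],[0,0,0],[0,0,0],[0,0,0],[0,0,0],[0,0,0],[0,0,0],[0,0,0],[0,0,0],[0,0,0],[0,0,0]],"delta_pos":[[0,0,-0.01],[0,0,-0.03],[0,0,-0.05],[0,0,-0.07],[0,0,-0.09],[0,0,-0.12],[0,0,-0.15],[0.03,0,-0.16],[0.06,0,-0.16],[0.09,0,-0.16],[0.09,0,-0.16],[0.09,0,-0.16]],"hand":[0,0,0,0,0,0,0,0,0,0,0,0]}' 20
python3 - <<'E'
from h import *
p=arm.snapshot("top"); q=arm.snapshot("wrist")
a=p["color"][120:250,200:370]; cv2.imwrite("pics/top9.png",np.hstack([cv2.resize(a,(400,306),interpolation=2),cv2.resize(q["color"],(400,306))])[:,:,::-1])
k=[.4525,-.1927,.106]
for n,c in (("top",p),("wrist",q)): print(n,proj(c,k).round(1),proj(c,[.5525,-.191,.073]).round(1))
for n in ("tube_a","ring","knob"): print(n,[(np.round(d["xyz"],3).tolist(),round(d["p"],2)) for d in arm.look_for(n,p)])
E
```

```text
time: 14.53
tool_pos: [0.4529, -0.1929, 0.2417]
eef_rot: [0.0, 1.0, -0.0, 0.0]
wrist_force: [0.1, 0.1, -0.3]
grip_width: 0.292
t 14.9333 pos [ 0.4529 -0.1927] F [-0.11  0.37 -0.26] sd [0.62 0.47 0.51] phi 1.0 r 0.0996 Ft_ccw -0.37 w 0.292
time: 15.93
tool_pos: [0.4528, -0.1928, 0.2417]
eef_rot: [0.0, 1.0, 0.0, -0.0]
wrist_force: [1.1, 0.3, 0.4]
grip_width: 1.0
time: 16.93
tool_pos: [0.3617, -0.1927, 0.4026]
eef_rot: [0.001, 1.0, -0.0, 0.001]
wrist_force: [0.6, 0.1, -0.0]
grip_width: 1.003
top [290.2 210.6] [287.2 166.2]
wrist [259.5 287.8] [261.1 355.8]
tube_a [([0.522, -0.099, 0.033], 0.58), ([0.48, -0.082, 0.03], 0.53)]
ring [([0.55, -0.303, 0.013], 0.58)]
knob [([0.512, -0.189, 0.06], 0.74), ([0.475, 0.048, 0.058], 0.66)]
```

View pics/top9.png

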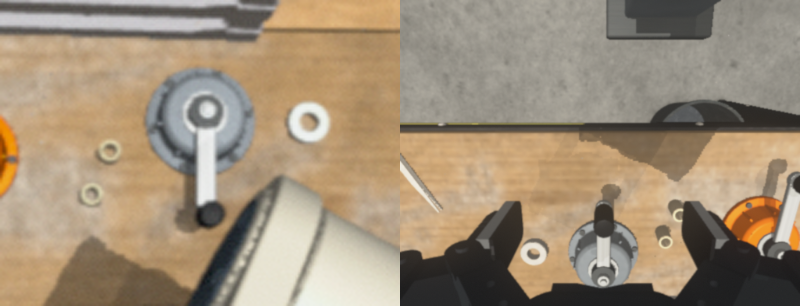

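In the top crop the knob is at (209,213) and the nut at (205,111), so the lever stands at about +1° as intended. The tubes and ring are where they were, and the gripper is clear.

```bash
python3 -c "
from plant import arm
print(arm.state()['wrist_force']); print(arm.hand_in())"
```

```text
[ 0.27425394  0.54856286 -0.61151937]
the job is handed in; nothing more can be done
None
```

I swung the grey damper's lever to both ends of its free play, left it at rest near the middle, and handed the job in. No verdict was reported.

| Lever angle from straight towards the robot | Value |
|---|---|
| Anticlockwise end (stiffening felt) | about +25.6° |
| Farthest anticlockwise | +31°, about 5 N at the knob |
| Clockwise end (stiffening felt) | about −23.5° |
| Farthest clockwise | −28°, about 4 N at the knob |
| Where I left it | about +1.0°, the middle of a roughly 49° play |

- **Final position:** the last top picture puts the knob within about 1.5 pixels of where it should be at +1°.
- **Tubes and ring:** the networks put both tubes and the ring within about 4 mm of my first estimates, which is within their accuracy. The tubes still stand.
- **Robot:** the gripper is open and clear, and the wrist force is at noise level.
- **Uncertainty:** force noise of about 0.5 N leaves each end uncertain by about 1°, against the 5° allowed. The network that looks for the knob reported points on the bar or by the nut, so I used my own pixel measurements instead.

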